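# Gauge the figure plinths and sort out the misfits

### The arm

A 6-joint arm with a two-finger parallel gripper is mounted at the origin on the work surface. World frame = base frame: x ahead of the robot, y to its left, z up, the work surface at z = 0. Lengths are in m, angles in degrees, forces in N, time in s.
With the tool pointing down it reaches from about 0.375 to 0.9 m from the base axis. Payload 3.1 kg.
Tool frame: the origin (TCP) lies on the centre line of the jaws, within the pads' length; the fingertips stand 25 mm ahead of it and the grasp point (between the pads) lies 6 mm ahead of it; z points along the fingers, y is the line along which they close (so a half turn about z gives the same grasp; the last joint's range is limited). The gripper opens to 87 mm and grips with 3 to 60 N. Pads are 19 mm wide; open, the fingers measure 117 mm over their backs; the gripper's body (75 mm by 190 mm) begins 51 mm behind the grasp point.
Start: joints at [-10.227, 30.224, 82.088, -0, 67.689, -10.227], TCP at [0.625, 0, 0.217] pointing down, gripper open.
Joint ranges: [-176.69, 176.69], [-43.24, 126.21], [12.49, 139.97], [-82, 262], [0, 151.66], [-163.58, 163.58]. Speed limits (degrees/s): [159.86, 159.86, 180, 180, 180, 180].

### API

Orientations are given as a 3x3 rotation matrix whose columns are the frame's x, y, z axes.
In Python, from rig import * gives the robot as it stands.
- The arm moves only by the tool step_arm, never from a script. Its argument "steps" is a list of rows, each a list of 7 numbers: the shift along the tool's x, y, z normalised to -1 to 1, where 1 is 0.3 m, then the turn, a rotation vector about the tool's x, y, z normalised to -1 to 1, where 1 is 45 degrees, then the gripper's target within -1 to 1 (shut at 1, half-way at 0, fully open at -1). A call has 1 to 8 rows; each row is the pose to reach, as a shift and turn from the pose commanded when the call began, along the tool's axes at that moment; what a row does not reach only later rows make up. A row lasts 1/12 s, in which the tool goes at most 41.7 mm and 7.16 degrees, less where a joint would pass 70% of its speed; a pose out of reach is approached as far as the arm can. A call with a number of a shift or a turn outside -1 to 1 is refused whole. A call with a gripper value outside its range is refused whole. The fingers move at their own pace and stop on an object; the grip force is fixed at half the most. Time passes only in rows, so rows that repeat a pose let the fingers close. It gives the time, the measured TCP pose, the force, the opening and the grip force at its end, in the units of the state.
- read_state(): the state, without advancing time (a new reading comes with each control period).
- capture(name): name is "scene" or "side" or "wrist"; returns a dict with "image" (384x512x3 uint8, red, green, blue), "vertical_fov" (degrees; the focal length in pixels is half the picture's height over the tangent of half this angle, whatever the lens; pixels are square), "cx", "cy" (the principal point, pixels), "k1" (the pictures are not rectified: a ray, as slopes to the right and down, at radius r is drawn at 1 + k1 r^2 times it, then the intrinsics apply), "world_from_camera" (4x4, takes a point from camera to world coordinates); the wrist camera has in their place "T_tool_cam" (4x4, takes a point from camera to tool coordinates, whose origin is the TCP and whose axes are the flange's). Camera axes: x right, y down, z forward; pixel columns grow to the right and rows downward; lengths in m; the calibration is good to about 2 mm. A picture is of the moment at which its call begins: read the wrist's pose just before it. There is no depth.
- hand_in(): hands the job in; it is judged then, once.
The state is a dict: "time_s": time; "joint_positions": joint angles; "qvel": joint speeds; "tau": joint torques, N m; "position": TCP position; "tcp_rot": TCP orientation; "force": force on the tool from outside, world axes, zero at the start; "moment": the same for the moment, N m; "opening": opening from 0.0 (shut) to 1.0 (fully open); "grasp_force": force on a finger pad.
Only numpy, scipy, OpenCV 4.12 (cv2) and the standard library are available. Lean on these libraries where they do the work, as an engineer would, in place of code of your own. Each camera call takes 0.05 s, during which the arm holds its last target. There are 200 camera calls.

### The job

Only one of the three wooden plinths has a bore that takes the steel pin gauge all the way in; find it by gently trying the gauge in their holes, never forcing it, and leave the gauge standing fully home in the one that fits, where that plinth stands on the table. Then put the two plinths that do not fit upright, flat on the floor of the red tray. Leave the paint bottle, the tub and the ink jar alone.

Things in the scene. Friction and masses are not known exactly. Their poses are not given: they have to be found in the camera images.
- plinth_a: square wooden plinth for a drawing figure, 56 x 56 mm, 46 mm high, about 0.25 kg, loose, upright on the table, with a thin brass plate round a 15.5 mm hole, black inside, in the middle of its top. Origin: centre of the underside (the hole's mouth is 46 mm above it); z up along the hole, x and y square to its sides. Which plinth fits changes from start to start.
- plinth_b: a plinth of the same looks, size and origin as plinth_a. In a plinth that does not fit, the tip meets a tight stop 12 mm below the mouth, which yields springily (3 N per mm) up to 9 mm further and then not at all; in the one that fits, the pin slides in freely its whole 34 mm, until the collar sits on the plinth's top.
- plinth_c: a plinth of the same looks, size and origin as plinth_a. It cannot be told by eye which of the three fits.
- gauge: the pin gauge, loose, about 0.1 kg, 78 mm long, at first upright in its stand: a 14 mm steel pin, 34 mm long, tip chamfered 1 mm; then a steel collar 26 mm across, 4 mm thick; then a round yellow handle 18 mm across, 40 mm long. Origin: centre of the pin's tip; z points from tip to handle (collar at 34 to 38 mm, handle at 38 to 78 mm).
- gauge_stand: fixed grey stand, 50 x 50 mm block 40 mm high on a 66 x 66 mm, 6 mm thick foot, with a loose 19 mm hole through its middle in which the gauge stands, collar on its top. Origin: centre of the underside, z up.
- tray: fixed shallow red tray, 240 mm (its x) by 140 mm (its y) outside, walls 4 mm thick and 14 mm high, floor 4 mm thick. Origin: centre of the underside, z up. Two plinths stand in it with room to spare, one on each half of its length.
- table: the white work table, fixed, its top at height 0. Pressing with the gauge in or on a plinth until the plinth bears on the table with more than 40 N counts as forcing it.
- paint_bottle: bystander: blue paint bottle with a white cap, 52 mm across, 90 mm high, loose. Origin: centre of the underside.
- paint_tub: bystander: open white paint tub, 72 mm across, 70 mm high, loose. Origin: centre of the underside.
- ink_jar: bystander: amber jar with a black cap, 48 mm across, 55 mm high, loose. Origin: centre of the underside.
Things that resemble listed ones, but are neither listed nor needed, are in the scene too. Leave any purple look-alike of the plinth_b alone. What is shaped like the plinth_a but green is not meant.

How it is judged (in metres and radians):
On the way, in this order (a step that is already met when the one before it is completed fails the run):
1. the gauge is lifted clear of its stand (z of gauge in the frame of gauge_stand above 0.042 m), for 0.1 s.
2. the gauge is fully home in a plinth that stands on the table, while no plinth is in the tray yet ((((z of gauge in the frame of plinth_a between 0.006 and 0.0145 m and horizontal distance between gauge and plinth_a below 0.005 m and angle between the z axis of gauge and the z axis of plinth_a, either way round below 0.1 rad) and height (world z) of plinth_a below 0.004 m) or ((z of gauge in the frame of plinth_b between 0.006 and 0.0145 m and horizontal distance between gauge and plinth_b below 0.005 m and angle between the z axis of gauge and the z axis of plinth_b, either way round below 0.1 rad) and height (world z) of plinth_b below 0.004 m) or ((z of gauge in the frame of plinth_c between 0.006 and 0.0145 m and horizontal distance between gauge and plinth_c below 0.005 m and angle between the z axis of gauge and the z axis of plinth_c, either way round below 0.1 rad) and height (world z) of plinth_c below 0.004 m)) and horizontal distance between each of plinth_a, plinth_b, plinth_c and tray above 0.12 m), for 0.2 s.
At the end, for the whole second after the job is handed in: Gauge home in one upright plinth (tip 6-14.5 mm above its underside, 5 mm off axis, 0.1 rad), that plinth on the table, over 120 mm from the tray's centre; the other two upright (0.08 rad) on the tray's floor, within 95 mm along and 45 mm across of its centre; all at rest ((((z of gauge in the frame of plinth_a between 0.006 and 0.0145 m and horizontal distance between gauge and plinth_a below 0.005 m and angle between the z axis of gauge and the z axis of plinth_a, either way round below 0.1 rad) and angle between plinth_a's own z axis and vertical below 0.08 rad and height (world z) of plinth_a below 0.004 m and horizontal distance between plinth_a and tray above 0.12 m and linear speed of gauge below 0.02 m/s and (x of plinth_b in the frame of tray between -0.095 and 0.095 m and y of plinth_b in the frame of tray between -0.045 and 0.045 m and z of plinth_b in the frame of tray between 0.001 and 0.008 m and angle between plinth_b's own z axis and vertical below 0.08 rad and linear speed of plinth_b below 0.02 m/s) and (x of plinth_c in the frame of tray between -0.095 and 0.095 m and y of plinth_c in the frame of tray between -0.045 and 0.045 m and z of plinth_c in the frame of tray between 0.001 and 0.008 m and angle between plinth_c's own z axis and vertical below 0.08 rad and linear speed of plinth_c below 0.02 m/s)) or ((z of gauge in the frame of plinth_b between 0.006 and 0.0145 m and horizontal distance between gauge and plinth_b below 0.005 m and angle between the z axis of gauge and the z axis of plinth_b, either way round below 0.1 rad) and angle between plinth_b's own z axis and vertical below 0.08 rad and height (world z) of plinth_b below 0.004 m and horizontal distance between plinth_b and tray above 0.12 m and linear speed of gauge below 0.02 m/s and (x of plinth_a in the frame of tray between -0.095 and 0.095 m and y of plinth_a in the frame of tray between -0.045 and 0.045 m and z of plinth_a in the frame of tray between 0.001 and 0.008 m and angle between plinth_a's own z axis and vertical below 0.08 rad and linear speed of plinth_a below 0.02 m/s) and (x of plinth_c in the frame of tray between -0.095 and 0.095 m and y of plinth_c in the frame of tray between -0.045 and 0.045 m and z of plinth_c in the frame of tray between 0.001 and 0.008 m and angle between plinth_c's own z axis and vertical below 0.08 rad and linear speed of plinth_c below 0.02 m/s)) or ((z of gauge in the frame of plinth_c between 0.006 and 0.0145 m and horizontal distance between gauge and plinth_c below 0.005 m and angle between the z axis of gauge and the z axis of plinth_c, either way round below 0.1 rad) and angle between plinth_c's own z axis and vertical below 0.08 rad and height (world z) of plinth_c below 0.004 m and horizontal distance between plinth_c and tray above 0.12 m and linear speed of gauge below 0.02 m/s and (x of plinth_a in the frame of tray between -0.095 and 0.095 m and y of plinth_a in the frame of tray between -0.045 and 0.045 m and z of plinth_a in the frame of tray between 0.001 and 0.008 m and angle between plinth_a's own z axis and vertical below 0.08 rad and linear speed of plinth_a below 0.02 m/s) and (x of plinth_b in the frame of tray between -0.095 and 0.095 m and y of plinth_b in the frame of tray between -0.045 and 0.045 m and z of plinth_b in the frame of tray between 0.001 and 0.008 m and angle between plinth_b's own z axis and vertical below 0.08 rad and linear speed of plinth_b below 0.02 m/s)))); the robot touches nothing.
It fails at once if the gauge is forced: the plinth that it is in or over bears on the table with more than 40 N ((contact force between plinth_a and table above 40 N and horizontal distance between gauge and plinth_a below 0.02 m) or (contact force between plinth_b and table above 40 N and horizontal distance between gauge and plinth_b below 0.02 m) or (contact force between plinth_c and table above 40 N and horizontal distance between gauge and plinth_c below 0.02 m)).
It fails at once if a bystander is moved more than 30 mm (distance of any of paint_bottle, paint_tub, ink_jar from where it was at the start of the episode above 0.03 m).
It also fails if it takes over 72 s, if anything falls off the work surface, if the arm or the gripper's body presses on something with over 40 N, if the wrist force passes 120 N, or if a joint passes its speed limit or range.

## Working session

There is one attempt and no reset: what is moved stays moved. The work goes in short steps, Python scripts to look and compute and a tool call to move; the robot and the scene stay as the last step left them, time stands still between calls to the robot, and variables do not carry over. Pictures are saved under pics/ and viewed, at most 10 in all, crops included, and the job is handed in when it is done.

Besides the shell and the picture viewer there is one more tool, called as name(argument=value, ...) on one line, values as JSON. step_arm: Moves the arm, as the interface text tells. Scaled input: -1 to 1 covers 0.3 m each way for a shift and 45 degrees each way for a turn. Its arguments: {"type":"object","properties":{"steps":{"type":"array"}},"required":["steps"]}

```bash
ls; mkdir -p pics; cat > h.py <<'E'
from rig import *
import numpy as np, cv2
def cam(n):
    s=read_state(); c=capture(n)
    if n=="wrist":
        T=np.eye(4);T[:3,:3]=np.array(s["tcp_rot"]);T[:3,3]=s["position"];c["W"]=T@np.array(c["T_tool_cam"])
    else: c["W"]=np.array(c["world_from_camera"])
    im=c["image"];h=im.shape[0];f=h/2/np.tan(np.radians(c["vertical_fov"])/2)
    c["f"]=f;return c
def ray(c,u,v):
    x=(u-c["cx"])/c["f"];y=(v-c["cy"])/c["f"];X,Y=x,y
    for _ in range(30):
        k=1+c["k1"]*(X*X+Y*Y);X,Y=x/k,y/k
    return c["W"][:3,3],c["W"][:3,:3]@np.array([X,Y,1.])
def onz(c,u,v,z):
    o,d=ray(c,u,v);return o+d*(z-o[2])/d[2]
def proj(c,p):
    q=np.linalg.inv(c["W"])@np.append(p,1);x,y=q[0]/q[2],q[1]/q[2];k=1+c["k1"]*(x*x+y*y)
    return x*k*c["f"]+c["cx"],y*k*c["f"]+c["cy"]
E
python3 - <<'E'
from h import *
ims=[]
for n in("scene","side","wrist"):
    c=cam(n);im=c["image"][:,:,::-1];cv2.imwrite(f"pics/raw_{n}.png",im);ims.append(im)
    np.set_printoptions(precision=4,suppress=True);print(n,c["f"],c["cx"],c["cy"],c["k1"],c["W"].tolist())
cv2.imwrite("pics/s.png",cv2.resize(ims[0],(800,600),interpolation=cv2.INTER_CUBIC))
cv2.imwrite("pics/d.png",np.vstack([np.hstack([ims[1],ims[2]])]) [:, :, :] if 0 else cv2.resize(np.hstack([ims[1],ims[2]]),(800,300),interpolation=cv2.INTER_AREA))
s=read_state();print(s)
E
```

```text
pics
scene 463.78217714687787 255.2854210534706 188.87591492519445 -0.18940600992843545 [[0.8904991877844178, 0.2552513065371647, -0.37664036834407744, 0.9035890082874067], [0.45432418233488764, -0.4542603086419214, 0.7663139756903052, -0.7778825220288165], [0.02450987354165192, -0.853518800322299, -0.5204852770207391, 0.5832937291346433], [0.0, 0.0, 0.0, 1.0]]
side 416.6724157526156 260.1149898597851 191.85405646981843 -0.06366392836831955 [[0.6975218005048359, -0.4266787708841324, 0.5756809570389643, -0.03977744099804682], [-0.7165058547679046, -0.40511111755220447, 0.5678946579418742, -0.5864837039592745], [-0.00909383878272626, -0.8085976805015025, -0.5882916735631941, 0.6177917131835767], [0.0, 0.0, 0.0, 1.0]]
wrist 297.6186840431709 251.94928141967466 194.29516515263197 0.011161857425347158 [[0.9999999969853846, -3.332026774489846e-05, 7.013550196138627e-05, 0.6243259926971714], [-1.139549762790143e-05, -0.9564447352375918, -0.291913460303622, 0.08115900726114661], [7.680736625981532e-05, 0.2919134586243865, -0.9564447327339806, 0.38358593810681785], [0.0, 0.0, 0.0, 1.0]]
{'time_s': 0.15, 'joint_positions': array([-10.2278,  30.2697,  82.1391,   0.0002,  67.6897, -10.2267]), 'qvel': array([-0.0485, -0.1397, -0.1276,  0.0314, -0.0442,  0.0437]), 'tau': array([  0.0009, -44.0429, -17.6842,   0.0634,   0.0553,  -0.0001]), 'position': array([0.6244, 0.0001, 0.216 ]), 'tcp_rot': array([[ 0.    ,  1.    , -0.0017],
       [ 1.    , -0.    ,  0.0003],
       [ 0.0003, -0.0017, -1.    ]]), 'force': array([ 0.0912,  0.128 , -0.3013]), 'moment': array([-0.0011,  0.0022, -0.0297]), 'grasp_force': 0.0, 'opening': 1.0010308327286561}
```

View pics/s.png

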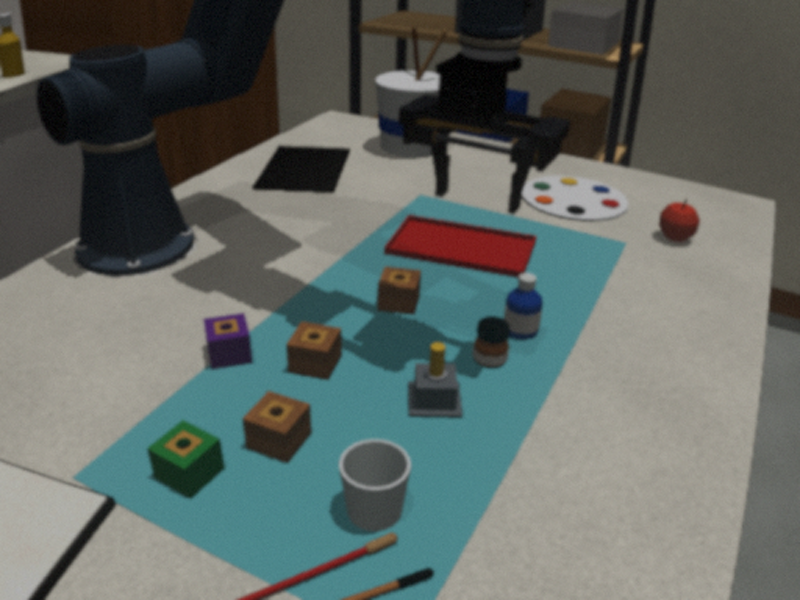

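View pics/d.png

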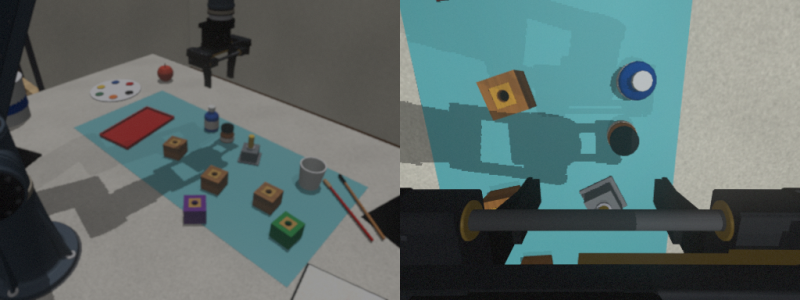

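The scene view shows three brown plinths with brass plates, at 800x600 pixels (400,277), (314,337) and (277,411). The purple (228,327) and green (184,443) blocks are look-alikes by colour, so I'll leave them. The stand with the yellow handle is at (437,360) and the tray at (462,245).

```bash
cat > m.py <<'E'
from h import *
np.set_printoptions(precision=4,suppress=True)
def holes(c,z=0.046,vis=None):
    im=c["image"][:,:,::-1].copy();hsv=cv2.cvtColor(im,cv2.COLOR_BGR2HSV)
    H,S,V=[hsv[...,i].astype(int) for i in range(3)]
    brown=((H>=3)&(H<=27)&(S>75)&(V>45)).astype(np.uint8)
    out=[];n,l,st,ce=cv2.connectedComponentsWithStats(brown)
    for i in range(1,n):
        if st[i,4]<150: continue
        m=(l==i).astype(np.uint8)
        cs,hi=cv2.findContours(m,cv2.RETR_CCOMP,cv2.CHAIN_APPROX_NONE)
        for k,ct in enumerate(cs):
            if hi[0][k][3]<0: continue
            a=cv2.contourArea(ct)
            if a<12: continue
            # sub-pixel centroid: darkness weighted
            x,y,w,h=cv2.boundingRect(ct);p=3;x0,y0=x-p,y-p
            g=V[y0:y+h+p,x0:x+w+p].astype(float);wt=np.clip(np.median(g[g>np.median(g)])*0.75-g,0,None)
            mk=np.zeros(im.shape[:2],np.uint8);cv2.drawContours(mk,[ct],-1,1,-1);mk=cv2.dilate(mk,np.ones((3,3)))[y0:y+h+p,x0:x+w+p]
            wt*=mk;yy,xx=np.mgrid[y0:y+h+p,x0:x+w+p]
            u,v=(wt*xx).sum()/wt.sum(),(wt*yy).sum()/wt.sum()
            pts=np.array([onz(c,*q,z)[:2] for q in ct[:,0,:]]);r=cv2.minAreaRect((pts*1000).astype(np.float32))
            out.append((u,v,a,onz(c,u,v,z),r[1]))
    return out
if __name__=="__main__":
    C={n:cam(n) for n in("scene","side","wrist")}
    for n,c in C.items():
        print(n)
        for o in holes(c): print("  hole px",np.round(o[:3],1),"xyz",o[3],"size mm",np.round(o[4],1))
        im=c["image"][:,:,::-1];hsv=cv2.cvtColor(im,cv2.COLOR_BGR2HSV);H,S,V=[hsv[...,i].astype(int) for i in range(3)]
        m=(((H<5)|(H>174))&(S>150)&(V>60)).astype(np.uint8)
        k,l,st,ce=cv2.connectedComponentsWithStats(m)
        for i in range(1,k):
            if st[i,4]<800: continue
            ct=cv2.findContours((l==i).astype(np.uint8),0,cv2.CHAIN_APPROX_NONE)[0][0][:,0]
            P=np.array([onz(c,*q,0.014)[:2]*1000 for q in ct],np.float32);print("  red",ce[i],st[i,4],cv2.minAreaRect(P))
        m=((H>=18)&(H<=32)&(S>150)&(V>110)).astype(np.uint8)
        k,l,st,ce=cv2.connectedComponentsWithStats(m)
        for i in range(1,k):
            if st[i,4]>60:
                x,y,w,h,a=st[i];print("  yellow",st[i],"axis mid",onz(c,x+w/2-.5,y+5,0.09),onz(c,x+w/2-.5,y+5,0.084))
E
python3 m.py
```

```text
scene
  hole px [176.5 262.9  12.5] xyz [ 0.5075 -0.2791  0.046 ] size mm [8.5 9.3]
  hole px [117.  283.4  50. ] xyz [ 0.4504 -0.3732  0.046 ] size mm [16.9 16.5]
  red [296.1116 156.5302] 1954 ((507.7082214355469, 265.9407653808594), (233.6297149658203, 135.12864685058594), 9.220357894897461)
side
  hole px [205.9  98.2  12. ] xyz [0.7813 0.4776 0.046 ] size mm [44.2 12.8]
  hole px [ nan  nan 26.5] xyz [nan nan nan] size mm [18.7 19.1]
  hole px [343.5 244.9  18. ] xyz [ 0.5055 -0.2796  0.046 ] size mm [12.5  9.9]
  hole px [368.6 285.7  44. ] xyz [ 0.4491 -0.3737  0.046 ] size mm [14.1 16.6]
  red [174.456  162.8314] 1987 ((495.1659851074219, 265.3555908203125), (228.6073455810547, 130.73497009277344), 8.754075050354004)
wrist
  hole px [131.8 122.1 131.5] xyz [0.4924 0.0612 0.046 ] size mm [13.9 14.4]
  hole px [158.8 116.5  21.5] xyz [0.5227 0.0672 0.046 ] size mm [5.6 5.1]
  yellow [113 105  36  35 572] axis mid [0.5097 0.0749 0.09  ] [0.5074 0.0748 0.084 ]m.py:21: RuntimeWarning: invalid value encountered in scalar divide
  u,v=(wt*xx).sum()/wt.sum(),(wt*yy).sum()/wt.sum()
```

step_arm(steps=[[-0.667,-0.217,-0.277,0,0,0,-1],[-0.667,-0.217,-0.277,0,0,0,-1],[-0.667,-0.217,-0.277,0,0,0,-1],[-0.667,-0.217,-0.277,0,0,0,-1],[-0.667,-0.217,-0.277,0,0,0,-1],[-0.667,-0.217,-0.277,0,0,0,-1],[-0.667,-0.217,-0.277,0,0,0,-1],[-0.667,-0.217,-0.277,0,0,0,-1]])

```text
time_s: 0.97
position: [0.5596, -0.2009, 0.3002]
tcp_rot: [[0.002, 1.0, 0.001], [1.0, -0.002, 0.0], [0.0, 0.001, -1.0]]
force: [-0.5, 0.6, -0.7]
opening: 0.998
grasp_force: 0.0
```

```bash
python3 - <<'E'
from m import *
c=cam("wrist")
for o in holes(c): print("  hole px",np.round(o[:3],1),"xyz",o[3],"size mm",np.round(o[4],1))
im=c["image"][:,:,::-1];cv2.imwrite("pics/w2.png",cv2.resize(im,(800,600),interpolation=cv2.INTER_CUBIC))
import pickle;pickle.dump(c,open("w2.pkl","wb"))
E
```

```text
hole px [181.7 112.  106.5] xyz [ 0.4647 -0.1309  0.046 ] size mm [15.7 15.5]
  hole px [102.5 141.1 137.5] xyz [ 0.3513 -0.1702  0.046 ] size mm [18.  18.2]
  hole px [217.6 212.9  69. ] xyz [ 0.5083 -0.2778  0.046 ] size mm [14.6 14.1]
  hole px [216.9 192.7  41.5] xyz [ 0.5084 -0.2461  0.046 ] size mm [17.8  8.2]
```

View pics/w2.png

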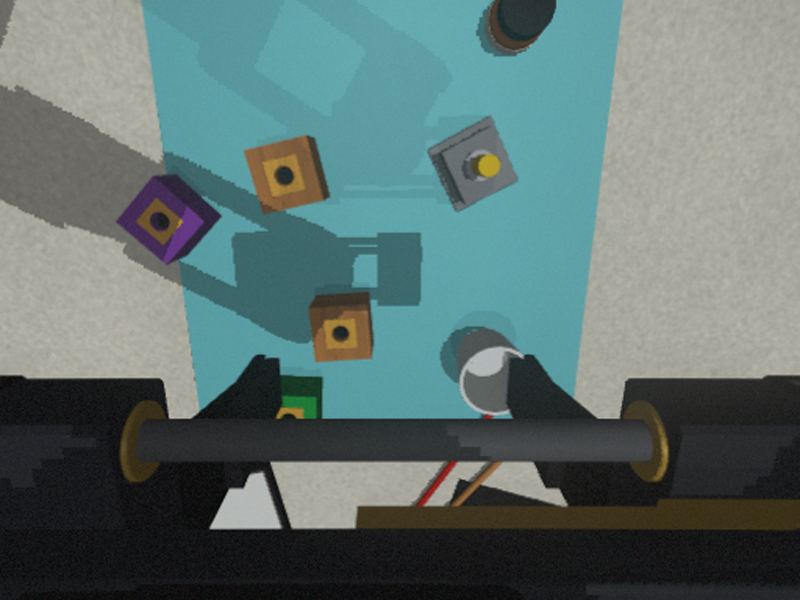

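Wrist view from above: the brown plinths have holes at 800x600 pixels (285,176) and (341,333), and the third was seen earlier at (0.492,0.061). Purple (160,221) and green (290,415) don't match by colour. The handle top is at (488,164), the tub at (492,378) and the ink jar at (523,15). Next I'll get the gauge height and the yaws.

```bash
python3 - <<'E'
from m import *
import pickle
c=pickle.load(open("w2.pkl","rb"));im=c["image"][:,:,::-1].copy()
hsv=cv2.cvtColor(im,cv2.COLOR_BGR2HSV)
x,y,w,h=270,70,70,70
# handle
m=cv2.inRange(hsv,(20,150,60),(34,255,255));m[:, :280]=0;m[:,340:]=0;m[150:]=0
ys,xs=np.nonzero(m);print("yellow bbox",xs.min(),xs.max(),ys.min(),ys.max(),len(xs)); print(hsv[105,300:322])
# triangulate handle top
C={n:cam(n) for n in("scene","side")};R=[]
for n,cc in list(C.items()):
    q=cv2.cvtColor(cc["image"][:,:,::-1].copy(),cv2.COLOR_BGR2HSV);mm=cv2.inRange(q,(18,140,90),(34,255,255))
    u,v=proj(cc,[0.635,-0.105,0.07]);u,v=int(u),int(v);mm[:v-30]=0;mm[v+30:]=0;mm[:,:u-30]=0;mm[:,u+30:]=0
    ys,xs=np.nonzero(mm);print(n,xs.min(),xs.max(),ys.min(),ys.max());R.append((cc,xs[ys<ys.min()+8].mean(),ys.min()))
for z in(.080,.084,.090):
    print(z,onz(c,312,104.5,z),[onz(cc,u,v+2.5,z) for cc,u,v in R])
# yaw of brown tops + stand: brass rect
for nm,(u,v) in dict(P2=(181.7,112),P3=(217.6,212.9)).items():
    m=cv2.inRange(hsv,(17,100,100),(28,255,255));k=np.zeros_like(m);cv2.circle(k,(int(u),int(v)),20,255,-1);m&=k
    ct=np.argwhere(m)[:,::-1];P=np.array([onz(c,*q,.046)[:2]*1000 for q in ct],np.float32);print(nm,cv2.minAreaRect(P))
im1=cv2.imread("pics/raw_wrist.png");hs=cv2.cvtColor(im1,cv2.COLOR_BGR2HSV);c1=cam("wrist")
c1["W"]=np.array([[1,0,0,.6243],[0,-.95644,-.29191,.08116],[0,.29191,-.95644,.38359],[0,0,0,1]])
m=cv2.inRange(hs,(17,100,100),(28,255,255));k=np.zeros_like(m);cv2.circle(k,(132,122),26,255,-1);m&=k
ct=np.argwhere(m)[:,::-1];P=np.array([onz(c1,*q,.046)[:2]*1000 for q in ct],np.float32);print("P1",cv2.minAreaRect(P))
cv2.imwrite("pics/crop.png",np.hstack([cv2.resize(im[70:250,130:350],(440,360),interpolation=cv2.INTER_CUBIC),cv2.resize(im1[70:170,80:180],(360,360),interpolation=cv2.INTER_CUBIC)]))
E
```

```text
yellow bbox 306 319 99 112 155
[[ 98  12  88]
 [ 34  44  82]
 [ 27  90  79]
 [ 26  97  76]
 [ 30  92  78]
 [ 26 103  77]
 [ 25 171 137]
 [ 25 191 178]
 [ 25 191 180]
 [ 26 192 179]
 [ 25 194 179]
 [ 26 196 178]
 [ 25 192 179]
 [ 25 197 179]
 [ 25 196 178]
 [ 25 197 179]
 [ 25 194 181]
 [ 25 188 179]
 [ 25 186 181]
 [ 25 175 165]
 [ 26  70 132]
 [ 93  21 119]]
scene 277 283 220 224
side 320 323 174 175
0.08 [ 0.6354 -0.1215  0.08  ] [array([ 0.6344, -0.1219,  0.08  ]), array([ 0.6273, -0.1281,  0.08  ])]
0.084 [ 0.6346 -0.1215  0.084 ] [array([ 0.6366, -0.1271,  0.084 ]), array([ 0.6223, -0.1315,  0.084 ])]
0.09 [ 0.6334 -0.1214  0.09  ] [array([ 0.6398, -0.1349,  0.09  ]), array([ 0.6149, -0.1366,  0.09  ])]
P2 ((464.36907958984375, -131.01095581054688), (31.472084045410156, 31.406221389770508), 13.169175148010254)
P3 ((502.8701171875, -278.90350341796875), (42.595420837402344, 31.334190368652344), 3.3427302837371826)
P1 ((485.62213134765625, 59.2336311340332), (43.2459831237793, 31.101226806640625), 17.70682716369629)
```

View pics/crop.png

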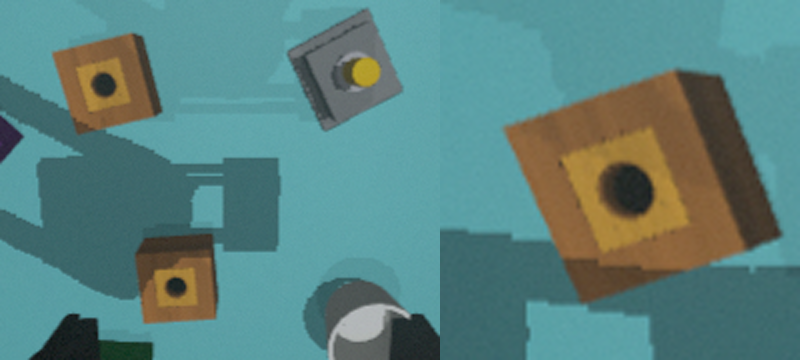

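The crop confirms three plain brown plinths with brass plates and the grey stand with the yellow handle. The handle top triangulates to z≈0.08, so the stand top is at 0.040 and the gauge at (0.635,-0.122). Going for the gauge.

step_arm(steps=[[0.263,0.253,0,0,0,0,-1],[0.263,0.253,0,0,0,0,-1],[0.263,0.253,0,0,0,0,-1],[0.263,0.253,0.3,0,0,0,-1],[0.263,0.253,0.5,0,0,0,-1],[0.263,0.253,0.65,0,0,0,-1],[0.263,0.253,0.75,0,0,0,-1],[0.263,0.253,0.75,0,0,0,-1]])

```text
time_s: 1.83
position: [0.6356, -0.119, 0.0893]
tcp_rot: [[-0.003, 1.0, -0.0], [1.0, 0.003, 0.0], [0.0, -0.0, -1.0]]
force: [0.7, -0.1, 0.1]
opening: 1.001
grasp_force: 0.0
```

step_arm(steps=[[0,0,0,0,0,0,-1],[0,0,0,0,0,0,1],[0,0,0,0,0,0,1],[0,0,0,0,0,0,1],[0,0,0,0,0,0,1],[0,0,0,0,0,0,1],[0,0,0,0,0,0,1],[0,0,0,0,0,0,1]])

```text
time_s: 2.5
position: [0.6363, -0.1214, 0.0929]
tcp_rot: [[0.0, 1.0, 0.002], [1.0, -0.0, -0.001], [-0.001, 0.002, -1.0]]
force: [0.7, 0.3, -0.2]
opening: 0.555
grasp_force: 0.0
```

step_arm(steps=[[0,0,0.06,0,0,0,0],[0,0,0.06,0,0,0,0],[0,0,0.06,0,0,0,1],[0,0,0.06,0,0,0,1],[0,0,0.06,0,0,0,1],[0,0,0.06,0,0,0,1],[0,0,0.06,0,0,0,1],[0,0,0.06,0,0,0,1]])

```text
time_s: 3.17
position: [0.636, -0.1213, 0.074]
tcp_rot: [[-0.0, 1.0, 0.001], [1.0, 0.0, -0.0], [-0.0, 0.001, -1.0]]
force: [-1.1, 0.4, 0.8]
opening: 0.182
grasp_force: 30.0
```

step_arm(steps=[[0,0,0,0,0,0,1],[0,0,0,0,0,0,1],[0,0,0,0,0,0,1]])

```text
time_s: 3.42
position: [0.636, -0.1213, 0.0739]
tcp_rot: [[-0.0, 1.0, 0.001], [1.0, 0.0, -0.0], [-0.0, 0.001, -1.0]]
force: [-0.7, -0.1, 3.5]
opening: 0.181
grasp_force: 30.0
```

step_arm(steps=[[0,0,-0.1,0,0,0,1],[0,0,-0.2,0,0,0,1],[0,0,-0.333,0,0,0,1],[0,0,-0.333,0,0,0,1],[-0.03,-0.2,-0.333,0,0,0,1],[-0.03,-0.4,-0.333,0,0,0,1],[-0.03,-0.57,-0.333,0,0,0,1],[-0.03,-0.57,-0.333,0,0,0,1]])

```text
time_s: 4.08
position: [0.4676, -0.1297, 0.173]
tcp_rot: [[-0.001, 1.0, -0.0], [1.0, 0.001, 0.0], [0.0, -0.0, -1.0]]
force: [-0.1, -1.6, -0.8]
opening: 0.182
grasp_force: 30.0
```

step_arm(steps=[[0,0,0,0,0,0,1],[0,0,0,0,0,0,1],[0,0,0,0,0,0,1]])

```text
time_s: 4.33
position: [0.4704, -0.1307, 0.1737]
tcp_rot: [[0.001, 1.0, 0.002], [1.0, -0.001, -0.001], [-0.001, 0.002, -1.0]]
force: [0.2, -0.8, -1.1]
opening: 0.182
grasp_force: 30.0
```

```bash
python3 - <<'E'
from m import *
import pickle
s=read_state();print(s["position"],s["force"]);c=cam("wrist")
for o in holes(c): print("  hole px",np.round(o[:3],1),"xyz",o[3],"size mm",np.round(o[4],1))
p=s["position"];print("tip px",proj(c,p-[0,0,.068]),"fingertip",proj(c,p-[0,0,.025]))
pickle.dump(c,open("w3.pkl","wb"))
cv2.imwrite("pics/w3.png",cv2.resize(c["image"][:,:,::-1],(800,600),interpolation=cv2.INTER_CUBIC))
E
```

```text
[ 0.4704 -0.1307  0.1737] [ 0.1789 -0.8029 -1.1426]
  hole px [245.2 185.1 158. ] xyz [ 0.464  -0.1301  0.046 ] size mm [14.9 14.8]
  hole px [139.  221.  211.5] xyz [ 0.3508 -0.1694  0.046 ] size mm [18.8 18. ]
tip px (np.float64(251.602121511979), np.float64(204.57102201069654)) fingertip (np.float64(251.7838542448656), np.float64(224.64217316337232))
```

View pics/w3.png

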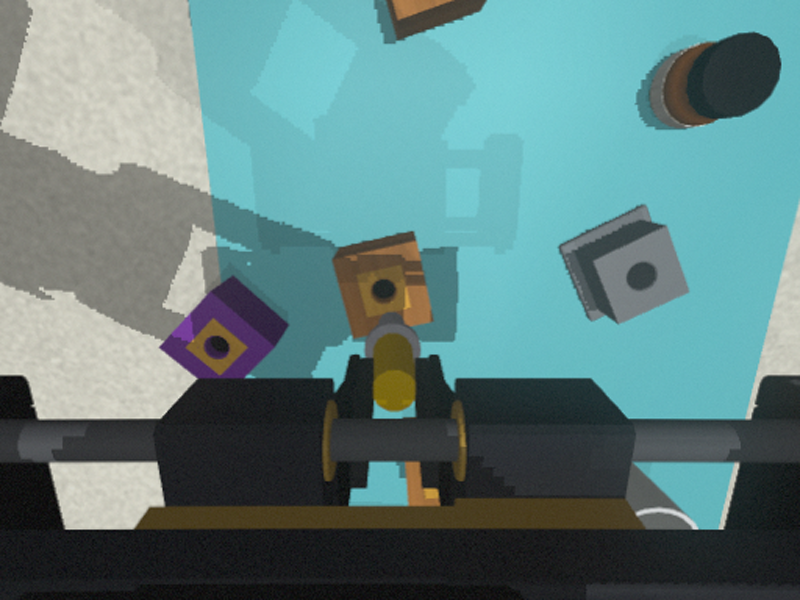

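The wrist view shows the gauge held, with its handle top at 800x600 pixels (394,390), collar at (392,340), and the P2 hole at (384,290). I'll measure how the gauge sits in the grip.

```bash
python3 - <<'E'
from m import *
import pickle
c=pickle.load(open("w3.pkl","rb"));p=np.array([ 0.4704,-0.1307,0.1737]);im=c["image"][:,:,::-1].copy()
hsv=cv2.cvtColor(im,cv2.COLOR_BGR2HSV)
for r in range(196,266,3): print(r,hsv[r,252].tolist(),end=" ")
print()
for dy in(-.004,0,.004):
    print(dy,"handle top back/mid/front",[np.round(proj(c,p+[0,dy+q,.010]),1) for q in(-.009,0,.009)],"collar top front",np.round(proj(c,p+[0,dy+.013,-.030]),1),"bot",np.round(proj(c,p+[0,dy+.013,-.034]),1),"tip front",np.round(proj(c,p+[0,dy+.006,-.068]),1))
m=cv2.inRange(hsv,(18,120,60),(36,255,255));m[:200]=0;m[270:]=0;m[:,:235]=0;m[:,270:]=0
for r in range(212,266,4):
    x=np.nonzero(m[r])[0];print(r,x.min() if len(x) else None,x.max() if len(x) else None,end="; ")
cv2.imwrite("pics/crop3.png",cv2.resize(im[170:270,200:300],(600,600),interpolation=cv2.INTER_CUBIC))
E
```

```text
196 [20, 154, 124] 199 [18, 100, 99] 202 [90, 11, 71] 205 [90, 13, 76] 208 [126, 13, 102] 211 [110, 15, 104] 214 [24, 160, 89] 217 [25, 165, 88] 220 [24, 168, 91] 223 [24, 169, 89] 226 [25, 168, 88] 229 [25, 165, 85] 232 [24, 173, 87] 235 [25, 177, 88] 238 [24, 198, 125] 241 [25, 209, 123] 244 [25, 222, 122] 247 [24, 220, 123] 250 [25, 231, 119] 253 [25, 219, 121] 256 [24, 220, 124] 259 [24, 217, 121] 262 [26, 145, 121] 265 [92, 116, 191] 
-0.004 handle top back/mid/front [array([252. , 267.7]), array([252. , 254.2]), array([252. , 240.3])] collar top front [251.7 210.1] bot [251.7 208.2] tip front [251.6 202.4]
0 handle top back/mid/front [array([252. , 261.7]), array([252., 248.]), array([252. , 233.9])] collar top front [251.7 204.8] bot [251.7 202.9] tip front [251.6 197.8]
0.004 handle top back/mid/front [array([252. , 255.7]), array([252. , 241.8]), array([252. , 227.5])] collar top front [251.7 199.3] bot [251.7 197.6] tip front [251.6 193.2]
212 None None; 216 243 258; 220 241 261; 224 240 262; 228 239 263; 232 239 264; 236 239 264; 240 239 264; 244 239 265; 248 239 265; 252 239 265; 256 241 263; 260 245 259; 264 None None;
```

View pics/crop3.png

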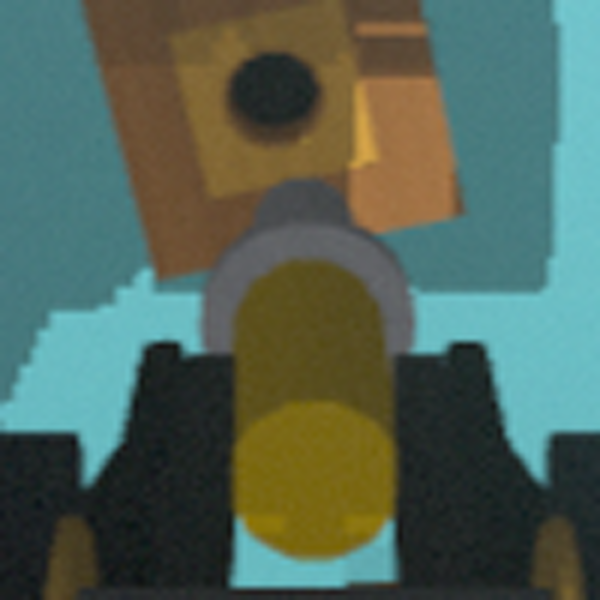

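The gauge sits about -1.9 mm along y in the grip. Lowering the tip to just above the P2 hole to compare them directly.

step_arm(steps=[[0.008,-0.017,0,0,0,0,1],[0.008,-0.017,0.09,0,0,0,1],[0.008,-0.017,0.179,0,0,0,1],[0.008,-0.017,0.179,0,0,0,1],[0.008,-0.017,0.179,0,0,0,1],[0.008,-0.017,0.179,0,0,0,1]])

```text
time_s: 4.88
position: [0.4656, -0.128, 0.1203]
tcp_rot: [[-0.001, 1.0, 0.001], [1.0, 0.001, -0.001], [-0.001, 0.001, -1.0]]
force: [-0.1, -0.7, -0.5]
opening: 0.177
grasp_force: 30.0
```

```bash
python3 - <<'E'
from m import *
s=read_state();p=s["position"];print(p,s["force"]);c=cam("wrist")
for o in holes(c): print("  hole px",np.round(o[:3],1),"xyz",o[3],"size mm",np.round(o[4],1))
print(np.round(proj(c,[.464,-.1301,.046]),1),np.round(proj(c,p-[0,.0019,.068]),1))
im=c["image"][:,:,::-1];cv2.imwrite("pics/w4.png",cv2.resize(im[170:270,200:300],(600,600),interpolation=cv2.INTER_CUBIC))
E
```

```text
[ 0.4656 -0.128   0.1203] [-0.0744 -0.7018 -0.5476]
  hole px [nan nan 26.] xyz [nan nan nan] size mm [5.5 4.7]
[249.8 204.6] [251.7 206.7]m.py:21: RuntimeWarning: invalid value encountered in scalar divide
  u,v=(wt*xx).sum()/wt.sum(),(wt*yy).sum()/wt.sum()
```

View pics/w4.png

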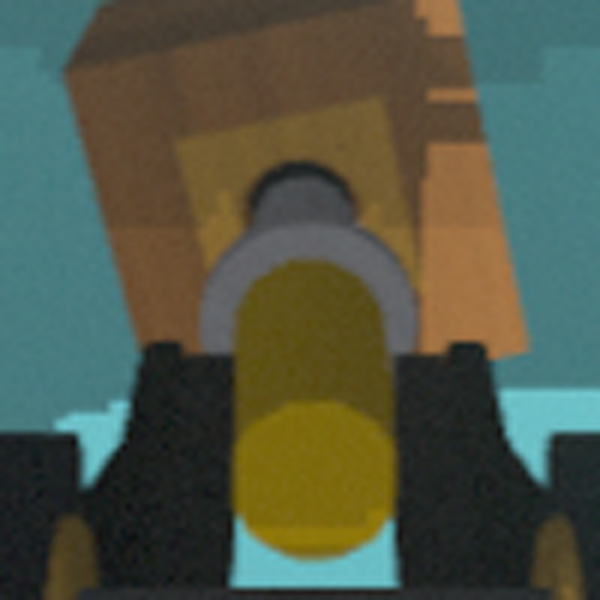

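The close-up shows the tip centred over the hole: both are about 301 wide-wise, and the far edges agree with the parallax. Going down gently to 8 mm below the mouth.

step_arm(steps=[[-0.001,0,0.012,0,0,0,1],[-0.001,0,0.02,0,0,0,1],[-0.001,0,0.026,0,0,0,1],[-0.001,0,0.032,0,0,0,1]])

```text
time_s: 5.27
position: [0.4647, -0.1281, 0.1104]
tcp_rot: [[-0.0, 1.0, 0.001], [1.0, 0.0, -0.0], [-0.0, 0.001, -1.0]]
force: [1.0, -0.5, 0.0]
opening: 0.183
grasp_force: 30.0
```

step_arm(steps=[[0,0,0.006,0,0,0,1],[0,0,0.012,0,0,0,1],[0,0,0.012,0,0,0,1]])

```text
time_s: 5.52
position: [0.4644, -0.128, 0.1062]
tcp_rot: [[0.0, 1.0, -0.0], [1.0, -0.0, 0.0], [0.0, -0.0, -1.0]]
force: [-0.1, -0.7, -1.6]
opening: 0.18
grasp_force: 30.0
```

step_arm(steps=[[0,0,0.007,0,0,0,1],[0,0,0.014,0,0,0,1],[0,0,0.02,0,0,0,1],[0,0,0.026,0,0,0,1],[0,0,0.026,0,0,0,1]])

```text
time_s: 5.93
position: [0.4649, -0.1283, 0.099]
tcp_rot: [[-0.0, 1.0, 0.001], [1.0, 0.0, -0.001], [-0.001, 0.001, -1.0]]
force: [-0.5, 0.4, 7.0]
opening: 0.187
grasp_force: 30.0
```

step_arm(steps=[[0,0,0.006,0,0,0,1],[0,0,0.006,0,0,0,1],[0,0,0.006,0,0,0,1]])

```text
time_s: 6.18
position: [0.4652, -0.1285, 0.0979]
tcp_rot: [[-0.0, 1.0, 0.002], [1.0, 0.0, -0.001], [-0.001, 0.002, -1.0]]
force: [-0.9, -0.0, 9.4]
opening: 0.184
grasp_force: 30.1
```

P2's stop is springy, so it does not fit. Withdrawing and going to P3.

step_arm(steps=[[0,0,-0.1,0,0,0,1],[0,0,-0.24,0,0,0,1],[0,0,-0.24,0,0,0,1],[-0.13,0.04,-0.24,0,0,0,1],[-0.26,0.08,-0.24,0,0,0,1],[-0.38,0.12,-0.24,0,0,0,1],[-0.493,0.146,-0.24,0,0,0,1],[-0.493,0.146,-0.24,0,0,0,1]])

```text
time_s: 6.85
position: [0.5112, -0.2839, 0.169]
tcp_rot: [[0.004, 1.0, 0.006], [1.0, -0.004, -0.007], [-0.007, 0.006, -1.0]]
force: [1.0, -0.8, -1.2]
opening: 0.181
grasp_force: 30.0
```

step_arm(steps=[[0,0,0,0,0,0,1],[0,0,0,0,0,0,1],[0,0,0,0,0,0,1]])

```text
time_s: 7.1
position: [0.5073, -0.2742, 0.1682]
tcp_rot: [[-0.001, 1.0, -0.002], [1.0, 0.001, 0.002], [0.002, -0.002, -1.0]]
force: [0.4, -0.1, -1.0]
opening: 0.179
grasp_force: 30.0
```

```bash
python3 - <<'E'
from m import *
s=read_state();p=s["position"];print(p,s["force"]);c=cam("wrist")
for o in holes(c): print("  hole px",np.round(o[:3],1),"xyz",o[3],"size mm",np.round(o[4],1), "to go for TCP",o[3][:2]+[.0007,.0019]-p[:2])
im=c["image"][:,:,::-1];hsv=cv2.cvtColor(im.copy(),cv2.COLOR_BGR2HSV)
# grip slip check: handle top disc (bright) rows
print([int(v) for v in hsv[230:268,252,2]])
E
```

```text
[ 0.5073 -0.2742  0.1682] [ 0.3892 -0.0592 -0.9707]
  hole px [201.5  28.9 230. ] xyz [ 0.4634 -0.1313  0.046 ] size mm [14.1 13.9] to go for TCP [-0.0432  0.1448]
  hole px [ 79.1  77.5 329.5] xyz [ 0.3507 -0.171   0.046 ] size mm [18.1 17.7] to go for TCP [-0.1559  0.1051]
  hole px [252.4 190.5 158. ] xyz [ 0.5078 -0.2774  0.046 ] size mm [14.7 14.6] to go for TCP [ 0.0012 -0.0013]
[88, 92, 88, 92, 90, 87, 99, 123, 124, 124, 124, 124, 123, 122, 124, 122, 124, 123, 123, 123, 124, 126, 122, 128, 139, 141, 140, 140, 141, 136, 123, 124, 121, 174, 196, 199, 198, 182]
```

step_arm(steps=[[-0.004,0.004,0.08,0,0,0,1],[-0.004,0.004,0.16,0,0,0,1],[-0.004,0.004,0.16,0,0,0,1],[-0.004,0.004,0.16,0,0,0,1]])

```text
time_s: 7.48
position: [0.5084, -0.2752, 0.12]
tcp_rot: [[-0.001, 1.0, -0.003], [1.0, 0.001, 0.003], [0.003, -0.003, -1.0]]
force: [0.1, -0.5, -0.6]
opening: 0.18
grasp_force: 30.0
```

```bash
python3 - <<'E'
from m import *
s=read_state();p=s["position"];print(p,s["force"]);c=cam("wrist")
im=c["image"][:,:,::-1];cv2.imwrite("pics/w5.png",cv2.resize(im[170:270,200:300],(600,600),interpolation=cv2.INTER_CUBIC))
E
```

```text
[ 0.5084 -0.2752  0.12  ] [ 0.0978 -0.4923 -0.5836]
```

View pics/w5.png

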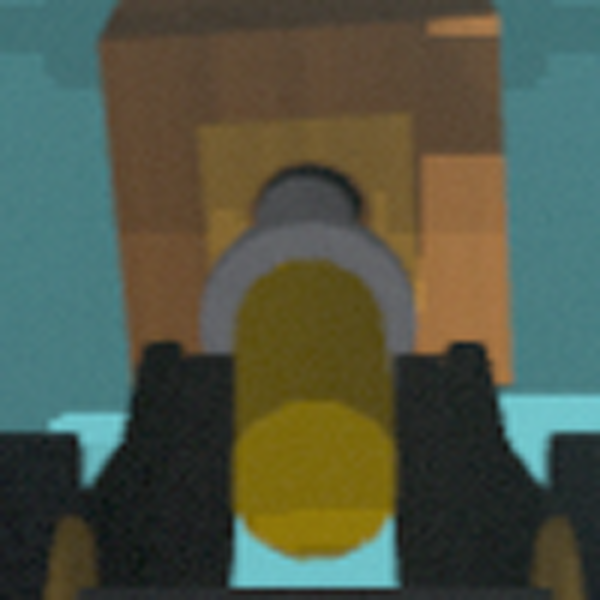

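The tip is about 0.8 mm to the left of and beyond the P3 hole's centre. Correcting that and going down.

step_arm(steps=[[-0.002,0.002,0,0,0,0,1],[-0.002,0.002,0.013,0,0,0,1],[-0.002,0.002,0.02,0,0,0,1],[-0.002,0.002,0.026,0,0,0,1],[-0.002,0.002,0.032,0,0,0,1],[-0.002,0.002,0.032,0,0,0,1]])

```text
time_s: 8.03
position: [0.5099, -0.2776, 0.1111]
tcp_rot: [[0.0, 1.0, -0.0], [1.0, -0.0, 0.0], [0.0, -0.0, -1.0]]
force: [-0.6, 0.1, -1.8]
opening: 0.182
grasp_force: 30.0
```

step_arm(steps=[[0,0,0.007,0,0,0,1],[0,0,0.014,0,0,0,1],[0,0,0.014,0,0,0,1]])

```text
time_s: 8.28
position: [0.5098, -0.2775, 0.1066]
tcp_rot: [[0.0, 1.0, -0.001], [1.0, -0.0, 0.001], [0.001, -0.001, -1.0]]
force: [-0.4, -0.1, -1.7]
opening: 0.181
grasp_force: 30.0
```

step_arm(steps=[[0,0,0.008,0,0,0,1],[0,0,0.016,0,0,0,1],[0,0,0.024,0,0,0,1],[0,0,0.024,0,0,0,1]])

```text
time_s: 8.62
position: [0.5101, -0.2778, 0.1]
tcp_rot: [[-0.0, 1.0, -0.0], [1.0, 0.0, -0.0], [-0.0, -0.0, -1.0]]
force: [-1.5, -0.1, 3.0]
opening: 0.182
grasp_force: 30.0
```

step_arm(steps=[[0,0,0.008,0,0,0,1],[0,0,0.008,0,0,0,1],[0,0,0.008,0,0,0,1]])

```text
time_s: 8.87
position: [0.5105, -0.2782, 0.0985]
tcp_rot: [[-0.0, 1.0, 0.001], [1.0, 0.0, -0.001], [-0.001, 0.001, -1.0]]
force: [-1.5, 0.1, 5.9]
opening: 0.183
grasp_force: 30.1
```

P3 shows the same springy stop, so P1 must fit. Going there; reach and heights are clear.

step_arm(steps=[[0,0,-0.1,0,0,0,1],[0,0,-0.24,0,0,0,1],[0,0,-0.24,0,0,0,1],[0.13,-0.01,-0.24,0,0,0,1],[0.26,-0.02,-0.24,0,0,0,1],[0.39,-0.03,-0.24,0,0,0,1],[0.52,-0.04,-0.24,0,0,0,1],[0.65,-0.05,-0.24,0,0,0,1]])

```text
time_s: 9.53
position: [0.4948, -0.0812, 0.1693]
tcp_rot: [[0.001, 1.0, 0.001], [1.0, -0.001, 0.0], [0.0, 0.001, -1.0]]
force: [-0.0, 0.1, -0.7]
opening: 0.184
grasp_force: 30.0
```

step_arm(steps=[[0.13,-0.003,0,0,0,0,1],[0.26,-0.005,0,0,0,0,1],[0.39,-0.008,0,0,0,0,1],[0.46,-0.008,0,0,0,0,1],[0.46,-0.008,0,0,0,0,1],[0.46,-0.008,0,0,0,0,1],[0.46,-0.008,0,0,0,0,1]])

```text
time_s: 10.12
position: [0.493, 0.0548, 0.1694]
tcp_rot: [[-0.0, 1.0, 0.001], [1.0, 0.0, -0.001], [-0.001, 0.001, -1.0]]
force: [0.8, -0.1, -0.4]
opening: 0.184
grasp_force: 30.0
```

```bash
python3 - <<'E'
from m import *
s=read_state();p=s["position"];print(p,s["force"]);c=cam("wrist")
for o in holes(c): print("  hole px",np.round(o[:3],1),"xyz",o[3],"size mm",np.round(o[4],1), "to go for TCP",o[3][:2]+[.0012,.0014]-p[:2])
E
```

```text
[0.493  0.0548 0.1694] [ 0.8194 -0.0931 -0.3506]
  hole px [249.8 180.1 168. ] xyz [0.4912 0.0619 0.046 ] size mm [15.2 15.2] to go for TCP [-0.0007  0.0085]
```

step_arm(steps=[[0.028,-0.002,0.08,0,0,0,1],[0.028,-0.002,0.165,0,0,0,1],[0.028,-0.002,0.165,0,0,0,1],[0.028,-0.002,0.165,0,0,0,1],[0.028,-0.002,0.165,0,0,0,1]])

```text
time_s: 10.58
position: [0.4929, 0.0627, 0.1206]
tcp_rot: [[0.002, 1.0, 0.001], [1.0, -0.002, -0.0], [-0.0, 0.001, -1.0]]
force: [0.3, -0.3, -0.1]
opening: 0.181
grasp_force: 30.0
```

```bash
python3 - <<'E'
from m import *
s=read_state();p=s["position"];print(p,s["force"]);c=cam("wrist")
im=c["image"][:,:,::-1];cv2.imwrite("pics/w6.png",cv2.resize(im[170:270,200:300],(600,600),interpolation=cv2.INTER_CUBIC))
E
```

```text
[0.4929 0.0627 0.1206] [ 0.3476 -0.2926 -0.1437]
```

View pics/w6.png

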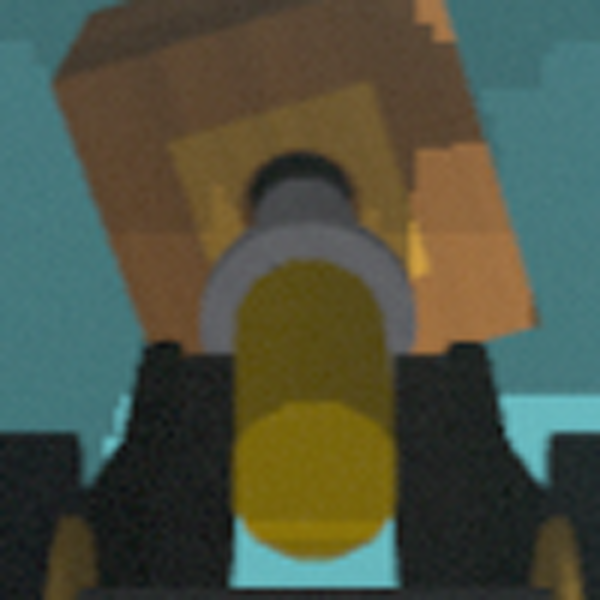

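The P1 hole is centred in x; the tip is about 1 mm short in y. Correcting and descending.

step_arm(steps=[[0.003,0,0,0,0,0,1],[0.003,0,0.013,0,0,0,1],[0.003,0,0.02,0,0,0,1],[0.003,0,0.026,0,0,0,1],[0.003,0,0.032,0,0,0,1],[0.003,0,0.032,0,0,0,1]])

```text
time_s: 11.13
position: [0.4922, 0.0646, 0.1104]
tcp_rot: [[-0.0, 1.0, 0.0], [1.0, 0.0, -0.0], [-0.0, 0.0, -1.0]]
force: [-0.3, -0.5, -1.2]
opening: 0.183
grasp_force: 30.0
```

step_arm(steps=[[0,0,0.01,0,0,0,1],[0,0,0.02,0,0,0,1],[0,0,0.03,0,0,0,1],[0,0,0.04,0,0,0,1],[0,0,0.04,0,0,0,1]])

```text
time_s: 11.55
position: [0.4917, 0.0646, 0.0976]
tcp_rot: [[-0.0, 1.0, -0.001], [1.0, 0.0, 0.0], [0.0, -0.001, -1.0]]
force: [0.6, 0.4, -1.3]
opening: 0.18
grasp_force: 30.0
```

P1 slides free past the stop depth. Going on until the collar seats.

step_arm(steps=[[0,0,0.012,0,0,0,1],[0,0,0.024,0,0,0,1],[0,0,0.036,0,0,0,1],[0,0,0.044,0,0,0,1],[0,0,0.048,0,0,0,1],[0,0,0.048,0,0,0,1]])

```text
time_s: 12.05
position: [0.4919, 0.0646, 0.0836]
tcp_rot: [[-0.0, 1.0, -0.001], [1.0, 0.0, 0.0], [0.0, -0.001, -1.0]]
force: [-0.1, -0.3, -1.1]
opening: 0.182
grasp_force: 30.0
```

step_arm(steps=[[0,0,0.003,0,0,0,1],[0,0,0.006,0,0,0,1],[0,0,0.006,0,0,0,1]])

```text
time_s: 12.3
position: [0.4921, 0.0646, 0.0822]
tcp_rot: [[-0.0, 1.0, 0.0], [1.0, 0.0, -0.0], [-0.0, 0.0, -1.0]]
force: [-0.1, -0.1, -1.6]
opening: 0.182
grasp_force: 30.0
```

step_arm(steps=[[0,0,0.003,0,0,0,1],[0,0,0.005,0,0,0,1],[0,0,0.005,0,0,0,1]])

```text
time_s: 12.55
position: [0.4921, 0.0646, 0.0807]
tcp_rot: [[0.0, 1.0, 0.0], [1.0, -0.0, -0.0], [-0.0, 0.0, -1.0]]
force: [-0.3, -0.1, -1.2]
opening: 0.185
grasp_force: 30.0
```

step_arm(steps=[[0,0,0.003,0,0,0,1],[0,0,0.003,0,0,0,1]])

```text
time_s: 12.72
position: [0.4922, 0.0644, 0.0801]
tcp_rot: [[-0.0, 1.0, 0.0], [1.0, 0.0, -0.0], [-0.0, 0.0, -1.0]]
force: [-0.1, -1.3, 2.2]
opening: 0.179
grasp_force: 30.0
```

step_arm(steps=[[0,0,0,0,0,0,-1],[0,0,0,0,0,0,-1],[0,0,0,0,0,0,-1],[0,0,0,0,0,0,-1],[0,0,0,0,0,0,-1],[0,0,0,0,0,0,-1],[0,0,-0.2,0,0,0,-1],[0,0,-0.35,0,0,0,-1]])

```text
time_s: 13.38
position: [0.4896, 0.0648, 0.1607]
tcp_rot: [[0.0, 1.0, -0.01], [1.0, -0.0, 0.001], [0.001, -0.01, -1.0]]
force: [1.1, -0.6, 0.3]
opening: 0.704
grasp_force: 0.0
```

step_arm(steps=[[0,0,-0.25,0,0,0,-1],[0,0,-0.25,0,0,0,-1],[0.12,0,-0.25,0,0,0,-1],[0.2,0,-0.25,0,0,0,-1],[0.2,0,-0.25,0,0,0,-1],[0.2,0,-0.25,0,0,0,-1],[0.2,0,-0.25,0,0,0,-1]])

```text
time_s: 13.97
position: [0.4917, 0.1244, 0.2378]
tcp_rot: [[-0.001, 1.0, -0.001], [1.0, 0.001, -0.001], [-0.001, -0.001, -1.0]]
force: [-0.3, -1.1, 0.4]
opening: 0.998
grasp_force: 0.0
```

```bash
python3 - <<'E'
from m import *
s=read_state();p=s["position"];print(p,s["force"],s["opening"]);c=cam("wrist")
im=c["image"][:,:,::-1].copy();cv2.imwrite("pics/w7.png",im)
hsv=cv2.cvtColor(im,cv2.COLOR_BGR2HSV)
m=cv2.inRange(hsv,(0,140,50),(6,255,255))|cv2.inRange(hsv,(174,140,50),(180,255,255))
k,l,st,ce=cv2.connectedComponentsWithStats(m);i=1+st[1:,4].argmax();print(st[i])
ct=cv2.findContours((l==i).astype(np.uint8),0,cv2.CHAIN_APPROX_NONE)[0][0][:,0]
for z in(.014,.008):print(cv2.minAreaRect(np.array([onz(c,*q,z)[:2]*1000 for q in ct],np.float32)))
for o in holes(c): print(o)
m=cv2.inRange(hsv,(20,150,60),(34,255,255));k,l,st,ce=cv2.connectedComponentsWithStats(m)
for i in range(1,k):
    if st[i,4]>60: print("yellow",st[i],ce[i],onz(c,*ce[i],.09))
E
```

```text
[0.4917 0.1244 0.2378] [-0.35   -1.1308  0.3885] 0.9979510701789783
[  152     0   214   116 20087]
((504.8061218261719, 271.86395263671875), (238.36727905273438, 128.7247772216797), 8.774004936218262)
((505.0107421875, 272.8805847167969), (242.02108764648438, 130.69790649414062), 8.77398681640625)
(np.float64(250.9519377221188), np.float64(217.39312912506347), 177.5, array([0.4906, 0.0643, 0.046 ]), (28.580869674682617, 23.612449645996094))
yellow [243 224  23  17 201] [251.9701 232.1095] [0.4919 0.0634 0.09  ]
yellow [ 77 288  13  20  79] [ 82.2278 299.1772] [ 0.2824 -0.0265  0.09  ]
yellow [417 292  10  16  67] [421.9403 299.4328] [ 0.7022 -0.027   0.09  ]
yellow [405 320  50  18 324] [430.9475 329.6049] [ 0.721 -0.072  0.09 ]
yellow [452 320  60  19 501] [483.0259 329.2395] [ 0.7866 -0.0709  0.09  ]
```

The gauge is home in P1, with its axis consistent and contact at the collar-seat height. The tray centre is about (0.503,0.273) at yaw about 9°. Next, plinth P2.

step_arm(steps=[[-0.13,-0.02,0,0,0,-0.1,-1],[-0.26,-0.04,0,0,0,-0.2,-1],[-0.39,-0.06,0,0,0,-0.293,-1],[-0.52,-0.08,0,0,0,-0.293,-1],[-0.65,-0.091,0,0,0,-0.293,-1],[-0.78,-0.091,0,0,0,-0.293,-1],[-0.85,-0.091,0,0,0,-0.293,-1],[-0.85,-0.091,0,0,0,-0.293,-1]])

```text
time_s: 14.68
position: [0.4651, -0.136, 0.238]
tcp_rot: [[-0.222, 0.975, 0.001], [0.975, 0.222, -0.002], [-0.003, 0.0, -1.0]]
force: [-0.0, 0.1, -0.3]
opening: 0.999
grasp_force: 0.0
```

step_arm(steps=[[0,0,0,0,0,0,-1],[0,0,0,0,0,0,-1],[0,0,0,0,0,0,-1]])

```text
time_s: 14.93
position: [0.4642, -0.1294, 0.2378]
tcp_rot: [[-0.229, 0.973, -0.001], [0.973, 0.229, 0.001], [0.001, -0.001, -1.0]]
force: [-0.5, 1.1, -0.4]
opening: 1.003
grasp_force: 0.0
```

```bash
cat > g.py <<'E'
from m import *
s=read_state();p=s["position"];R=s["tcp_rot"];print(p,R[:,1]);c=cam("wrist");im=c["image"][:,:,::-1].copy()
for o in holes(c):
    d=R.T@np.append(o[3][:2]-p[:2],0)
    hsv=cv2.cvtColor(im,cv2.COLOR_BGR2HSV);print(o[:2],o[3],"tool shift",d[:2]/.3)
    m=cv2.inRange(hsv,(3,75,45),(27,255,255));k=np.zeros_like(m);cv2.circle(k,(int(o[0]),int(o[1])),60,255,-1);m&=k
    n,l,st,ce=cv2.connectedComponentsWithStats(m);i=1+st[1:,4].argmax()
    ct=cv2.findContours((l==i).astype(np.uint8),0,2)[0][0]
    P=np.array([onz(c,*q[0],.046)[:2]*1000 for q in ct],np.float32);print(cv2.minAreaRect(P))
E
python3 g.py
```

```text
[ 0.4642 -0.1294  0.2378] [ 0.9735  0.2288 -0.0009]
(np.float64(251.06809446687132), np.float64(172.6197394184051)) [ 0.4637 -0.1302  0.046 ] tool shift [-0.0022 -0.0025]
((463.4267883300781, -129.9630126953125), (54.11969757080078, 54.95719528198242), 11.927820205688477)
(np.float64(155.48973228685088), np.float64(182.4519944092033)) [ 0.3506 -0.1697  0.046 ] tool shift [-0.044  -0.3995]
((350.1148681640625, -170.67462158203125), (29.9799747467041, 29.59488868713379), 44.79804229736328)
(np.float64(205.0507362355954), np.float64(328.5702624839949)) [ 0.4514 -0.3724  0.046 ] tool shift [-0.7787 -0.2271]
((511.1302795410156, -362.9337463378906), (54.35440444946289, 21.262187957763672), 13.156736373901367)
```

step_arm(steps=[[0,0,0.13,0,0,0,-1],[0,0,0.26,0,0,0,-1],[0,0,0.39,0,0,0,-1],[0,0,0.5,0,0,0,-1],[0,0,0.6,0,0,0,-1],[0,0,0.66,0,0,0,-1],[0,0,0.66,0,0,0,-1],[0,0,0.66,0,0,0,-1]])

```text
time_s: 15.65
position: [0.4645, -0.1292, 0.0396]
tcp_rot: [[-0.23, 0.973, -0.002], [0.973, 0.23, 0.001], [0.002, -0.002, -1.0]]
force: [-0.2, 0.4, 0.7]
opening: 0.998
grasp_force: 0.0
```

step_arm(steps=[[0,0,0,0,0,0,1],[0,0,0,0,0,0,1],[0,0,0,0,0,0,1],[0,0,0,0,0,0,1],[0,0,0,0,0,0,1],[0,0,0,0,0,0,1],[0,0,0,0,0,0,1],[0,0,0,0,0,0,1]])

```text
time_s: 16.32
position: [0.4649, -0.1306, 0.0406]
tcp_rot: [[-0.228, 0.974, 0.0], [0.974, 0.228, -0.0], [-0.0, 0.0, -1.0]]
force: [-1.0, 0.1, 6.5]
opening: 0.477
grasp_force: 2.8
```

step_arm(steps=[[0,0,0,0,0,0,1],[0,0,0,0,0,0,1],[0,0,0,0,0,0,1]])

```text
time_s: 16.57
position: [0.465, -0.1306, 0.0406]
tcp_rot: [[-0.228, 0.974, 0.001], [0.974, 0.228, -0.0], [-0.001, 0.001, -1.0]]
force: [-0.4, 0.2, 6.2]
opening: 0.249
grasp_force: 2.9
```

```bash
python3 - <<'E'
from m import *
s=read_state();print(s["position"],s["opening"],s["grasp_force"],s["force"]);c=cam("wrist");im=c["image"][:,:,::-1]
sd=cam("side");b=sd["image"][:,:,::-1];u,v=map(int,proj(sd,[.464,-.13,.03]))
cv2.imwrite("pics/w8.png",np.hstack([cv2.resize(im[140:290,150:350],(460,345),interpolation=cv2.INTER_CUBIC),cv2.resize(b[v-60:v+60,u-60:u+60],(340,345),interpolation=cv2.INTER_CUBIC)]))
E
```

```text
[ 0.465  -0.1306  0.0406] 0.24940136072906735 2.8589634610398207 [-0.3742  0.1983  6.1957]
```

View pics/w8.png

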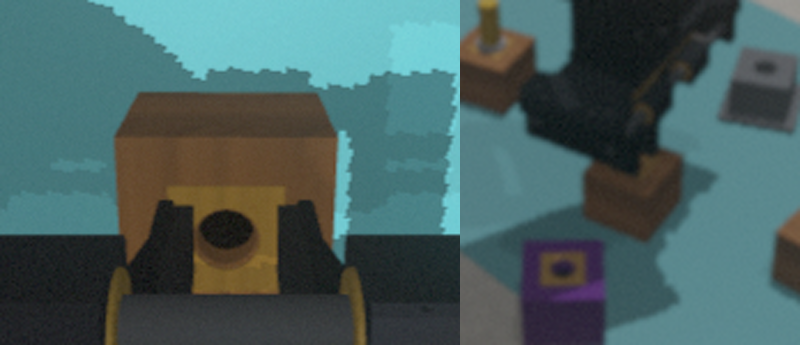

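The view shows the fingers closed over the plinth's top instead of beside it, with the hole at (227,230). The push was gentle, about 6 N. So the real fingertips reach less far than I assumed. I'll open, rise a little, re-measure, then go lower in small steps while watching the force.

step_arm(steps=[[0,0,-0.03,0,0,0,-1],[0,0,-0.1,0,0,0,-1],[0,0,-0.2,0,0,0,-1],[0,0,-0.3,0,0,0,-1],[0,0,-0.4,0,0,0,-1],[0,0,-0.4,0,0,0,-1],[0,0,-0.4,0,0,0,-1],[0,0,-0.4,0,0,0,-1]])

```text
time_s: 17.33
position: [0.4643, -0.1301, 0.1601]
tcp_rot: [[-0.228, 0.974, -0.0], [0.974, 0.228, 0.0], [0.0, -0.0, -1.0]]
force: [-0.9, 0.0, -0.5]
opening: 0.679
grasp_force: 0.0
```

step_arm(steps=[[0,0,0,0,0,0,-1],[0,0,0,0,0,0,-1],[0,0,0,0,0,0,-1],[0,0,0,0,0,0,-1]])

```text
time_s: 17.67
position: [0.4643, -0.1302, 0.1593]
tcp_rot: [[-0.228, 0.974, -0.002], [0.974, 0.228, 0.001], [0.001, -0.002, -1.0]]
force: [-0.5, -0.0, -0.1]
opening: 0.959
grasp_force: 0.0
```

```bash
python3 g.py; python3 - <<'E'
from m import *
s=read_state();p=s["position"];R=s["tcp_rot"];c=cam("wrist");im=c["image"][:,:,::-1].copy();V=im.max(2)
d=V<45
for r in range(218,250,4): print(r,"".join("#" if d[r,x] else "." for x in range(130,380,3)))
for z in(.025,.0,-.005): print(z,[np.round(proj(c,p+R@np.array([.0095,q,z])),0) for q in(-.0435,.0435)])
E
```

```text
[ 0.4643 -0.1302  0.1593] [ 0.9736  0.2281 -0.0016]
(np.float64(250.05168245987235), np.float64(189.27290014826275)) [ 0.4626 -0.1301  0.046 ] tool shift [ 0.0015 -0.0056]
((462.6173400878906, -129.09165954589844), (54.69873809814453, 56.039852142333984), 13.013052940368652)
(np.float64(131.20115081768625), np.float64(201.59239854633555)) [ 0.3506 -0.1694  0.046 ] tool shift [-0.0408 -0.3989]
((349.8610534667969, -170.40365600585938), (30.005699157714844, 29.479122161865234), 44.72288513183594)
(np.float64(259.25900240064016), np.float64(318.4514537209923)) [ 0.507  -0.2754  0.046 ] tool shift [-0.5038  0.0281]
((517.8097534179688, -270.77020263671875), (110.96976470947266, 54.917694091796875), 13.205642700195312)
218 ....................................................................................
222 ....................................................................................
226 ....................................................................................
230 ...........######...................................................................
234 ..........#######...................................................................
238 ..........#######...................................................................
242 .........########........................................................#..........
246 .......##########.........................................................#.........
0.025 [array([189., 212.]), array([315., 212.])]
0.0 [array([180., 226.]), array([323., 226.])]
-0.005 [array([178., 230.]), array([325., 229.])]
```

The finger silhouette (tip row about 228, inner column about 181) matches tips at the TCP plane, which agrees with the touch. So I'll grasp P2 with the TCP near 0.013, doing the last part slowly.

step_arm(steps=[[0.001,-0.003,0.1,0,0,0,-1],[0.001,-0.003,0.2,0,0,0,-1],[0.001,-0.003,0.3,0,0,0,-1],[0.001,-0.003,0.39,0,0,0,-1],[0.001,-0.003,0.42,0,0,0,-1],[0.001,-0.003,0.44,0,0,0,-1],[0.001,-0.003,0.44,0,0,0,-1]])

```text
time_s: 18.35
position: [0.4637, -0.1302, 0.0275]
tcp_rot: [[-0.228, 0.974, -0.001], [0.974, 0.228, 0.001], [0.001, -0.001, -1.0]]
force: [-0.1, -0.8, 0.3]
opening: 1.002
grasp_force: 0.0
```

step_arm(steps=[[0,0,0.015,0,0,0,-1],[0,0,0.03,0,0,0,-1],[0,0,0.047,0,0,0,-1],[0,0,0.047,0,0,0,-1]])

```text
time_s: 18.68
position: [0.464, -0.1304, 0.0141]
tcp_rot: [[-0.228, 0.974, 0.0], [0.974, 0.228, -0.0], [-0.0, 0.0, -1.0]]
force: [-0.5, -0.0, 1.0]
opening: 0.999
grasp_force: 0.0
```

step_arm(steps=[[0,0,0,0,0,0,1],[0,0,0,0,0,0,1],[0,0,0,0,0,0,1],[0,0,0,0,0,0,1],[0,0,0,0,0,0,1],[0,0,0,0,0,0,1],[0,0,0,0,0,0,1],[0,0,0,0,0,0,1]])

```text
time_s: 19.35
position: [0.4636, -0.1303, 0.0142]
tcp_rot: [[-0.228, 0.974, -0.0], [0.974, 0.228, 0.0], [0.0, -0.0, -1.0]]
force: [-1.4, -0.5, 2.1]
opening: 0.639
grasp_force: 30.0
```

P2 is held: 55.6 mm opening, 30 N. Lifting it to carry to the tray.

step_arm(steps=[[0,0,-0.08,0,0,0,1],[0,0,-0.2,0,0,0,1],[0,0,-0.33,0,0,0,1],[0,0,-0.46,0,0,0,1],[0,0,-0.55,0,0,0,1],[0.11,0.02,-0.55,0,0,0,1],[0.24,0.05,-0.55,0,0,0,1],[0.35,0.07,-0.55,0,0,0,1]])

```text
time_s: 20.02
position: [0.4599, -0.0219, 0.1794]
tcp_rot: [[-0.226, 0.974, 0.001], [0.974, 0.226, 0.001], [0.001, 0.001, -1.0]]
force: [0.2, 0.9, -4.0]
opening: 0.638
grasp_force: 30.0
```

step_arm(steps=[[0.13,0.02,0,0,0,0,1],[0.26,0.05,0,0,0,0,1],[0.39,0.08,0,0,0,0,1],[0.52,0.1,0,0,0,0,1],[0.64,0.12,0,0,0,0,1],[0.74,0.14,0,0,0,0,1],[0.82,0.16,0,0,0,0,1],[0.82,0.16,0,0,0,0,1]])

```text
time_s: 20.68
position: [0.4503, 0.2315, 0.1785]
tcp_rot: [[-0.232, 0.973, 0.0], [0.973, 0.232, 0.002], [0.002, 0.001, -1.0]]
force: [0.8, -1.0, -3.3]
opening: 0.644
grasp_force: 30.0
```

```bash
cat > t.py <<'E'
from m import *
import sys
s=read_state();p=s["position"];R=s["tcp_rot"];print(p,s["opening"],s["grasp_force"],s["force"]);c=cam("wrist")
im=c["image"][:,:,::-1].copy();hsv=cv2.cvtColor(im,cv2.COLOR_BGR2HSV)
m=cv2.inRange(hsv,(0,140,40),(6,255,255))|cv2.inRange(hsv,(174,140,40),(180,255,255))
k,l,st,ce=cv2.connectedComponentsWithStats(m);i=1+st[1:,4].argmax();print(st[i])
ct=np.vstack([q[:,0] for q in cv2.findContours((m>0).astype(np.uint8),0,2)[0] if cv2.contourArea(q)>100])
print(cv2.minAreaRect(np.array([onz(c,*q,.014)[:2]*1000 for q in ct],np.float32)))
E
python3 t.py
```

```text
[0.4503 0.2315 0.1785] 0.6440649985625013 29.998327041976154 [ 0.7719 -1.0006 -3.3051]
[  200    75   229   140 24969]
((503.89581298828125, 277.4714050292969), (238.2940216064453, 138.52662658691406), 8.990497589111328)
```

The tray is confirmed: centre (0.504,0.2775), 238 x 138.5 mm, yaw 9°. Lowering P2 onto its left half.

step_arm(steps=[[0.122,0.023,0,0,0,0.096,1],[0.122,0.023,0.05,0,0,0.096,1],[0.122,0.023,0.17,0,0,0.096,1],[0.122,0.023,0.29,0,0,0.096,1],[0.122,0.023,0.4,0,0,0.096,1],[0.122,0.023,0.48,0,0,0.096,1],[0.122,0.023,0.51,0,0,0.096,1],[0.122,0.023,0.51,0,0,0.096,1]])

```text
time_s: 21.4
position: [0.4476, 0.2629, 0.0237]
tcp_rot: [[-0.153, 0.988, -0.006], [0.988, 0.153, -0.002], [-0.001, -0.006, -1.0]]
force: [-0.5, -0.0, -3.3]
opening: 0.641
grasp_force: 30.0
```

step_arm(steps=[[0,0,0.01,0,0,0,1],[0,0,0.018,0,0,0,1],[0,0,0.018,0,0,0,1]])

```text
time_s: 21.65
position: [0.4504, 0.2645, 0.0218]
tcp_rot: [[-0.154, 0.988, 0.002], [0.988, 0.154, 0.001], [0.0, 0.003, -1.0]]
force: [1.3, -0.4, -4.0]
opening: 0.644
grasp_force: 30.0
```

step_arm(steps=[[0,0,0.007,0,0,0,1],[0,0,0.012,0,0,0,1],[0,0,0.012,0,0,0,1]])

```text
time_s: 21.9
position: [0.4502, 0.2647, 0.0182]
tcp_rot: [[-0.154, 0.988, 0.002], [0.988, 0.154, 0.001], [0.0, 0.002, -1.0]]
force: [0.2, 0.5, 3.2]
opening: 0.64
grasp_force: 30.0
```

step_arm(steps=[[0,0,0,0,0,0,-1],[0,0,0,0,0,0,-1],[0,0,0,0,0,0,-1],[0,0,0,0,0,0,-1],[0,0,-0.1,0,0,0,-1],[0,0,-0.2,0,0,0,-1],[0,0,-0.32,0,0,0,-1],[0,0,-0.45,0,0,0,-1]])

```text
time_s: 22.57
position: [0.4482, 0.264, 0.1524]
tcp_rot: [[-0.154, 0.988, -0.003], [0.988, 0.154, -0.001], [-0.001, -0.003, -1.0]]
force: [1.2, 0.6, 0.2]
opening: 0.995
grasp_force: 0.0
```

step_arm(steps=[[-0.12,0,-0.14,0,0,0.124,-1],[-0.25,0,-0.14,0,0,0.124,-1],[-0.38,0,-0.14,0,0,0.124,-1],[-0.51,0,-0.14,0,0,0.124,-1],[-0.64,0,-0.14,0,0,0.124,-1],[-0.77,0,-0.14,0,0,0.124,-1],[-0.9,0,-0.14,0,0,0.124,-1],[-1,0,-0.14,0,0,0.124,-1]])

```text
time_s: 23.23
position: [0.4958, -0.0349, 0.1941]
tcp_rot: [[-0.056, 0.998, 0.001], [0.998, 0.056, -0.001], [-0.001, 0.001, -1.0]]
force: [0.1, 0.6, 0.3]
opening: 0.999
grasp_force: 0.0
```

step_arm(steps=[[-0.13,0,0,0,0,0,-1],[-0.26,0,0,0,0,0,-1],[-0.39,0,0,0,0,0,-1],[-0.52,0,0,0,0,0,-1],[-0.65,-0.005,0,0,0,0,-1],[-0.75,-0.005,0,0,0,0,-1],[-0.806,-0.005,0,0,0,0,-1],[-0.806,-0.005,0,0,0,0,-1]])

```text
time_s: 23.9
position: [0.5083, -0.2774, 0.1939]
tcp_rot: [[-0.053, 0.999, 0.001], [0.999, 0.053, -0.002], [-0.002, 0.001, -1.0]]
force: [0.2, 0.5, -1.1]
opening: 1.0
grasp_force: 0.0
```

```bash
python3 g.py
```

```text
[ 0.5083 -0.2774  0.1939] [0.9986 0.0534 0.0012]
(np.float64(95.30876109610189), np.float64(66.59721150135083)) [ 0.3504 -0.1711  0.046 ] tool shift [ 0.3819 -0.5066]
((350.2884826660156, -170.28750610351562), (29.366436004638672, 30.092697143554688), 45.14189529418945)
(np.float64(251.09128559102675), np.float64(180.58183779119932)) [ 0.5079 -0.2774  0.046 ] tool shift [ 0.0001 -0.0014]
((507.791259765625, -277.3902893066406), (54.680484771728516, 56.82818603515625), 4.229771137237549)
(np.float64(199.30129308442562), np.float64(255.79165011695133)) [ 0.4516 -0.3722  0.046 ] tool shift [-0.3056 -0.2058]
((451.15924072265625, -373.1002502441406), (29.822175979614258, 29.570547103881836), 86.58695983886719)
```

Aligned over P3 (size 55 x 57 mm, yaw 4°). Descending to grasp it.

step_arm(steps=[[0,-0.001,0.12,0,0,0,-1],[0,-0.001,0.24,0,0,0,-1],[0,-0.001,0.36,0,0,0,-1],[0,-0.001,0.46,0,0,0,-1],[0,-0.001,0.54,0,0,0,-1],[0,-0.001,0.58,0,0,0,-1],[0,-0.001,0.6,0,0,0,-1],[0,-0.001,0.6,0,0,0,-1]])

```text
time_s: 24.62
position: [0.5073, -0.2719, 0.0134]
tcp_rot: [[-0.058, 0.998, -0.002], [0.998, 0.058, 0.002], [0.002, -0.002, -1.0]]
force: [0.2, 0.2, 0.1]
opening: 0.998
grasp_force: 0.0
```

step_arm(steps=[[0,0,0,0,0,0,1],[0,0,0,0,0,0,1],[0,0,0,0,0,0,1],[0,0,0,0,0,0,1],[0,0,0,0,0,0,1],[0,0,0,0,0,0,1],[0,0,0,0,0,0,1],[0,0,0,0,0,0,1]])

```text
time_s: 25.28
position: [0.5077, -0.2738, 0.0147]
tcp_rot: [[-0.057, 0.998, 0.0], [0.998, 0.057, -0.0], [-0.0, 0.0, -1.0]]
force: [0.1, -0.1, 5.1]
opening: 0.642
grasp_force: 30.0
```

step_arm(steps=[[0,0,-0.08,0,0,0,1],[0,0,-0.2,0,0,0,1],[0,0,-0.33,0,0,0,1],[0,0,-0.46,0,0,0,1],[0,0,-0.55,0,0,0,1],[0.12,0,-0.55,0,0,0,1],[0.25,0,-0.55,0,0,0,1],[0.38,0.01,-0.55,0,0,0,1]])

```text
time_s: 25.95
position: [0.5028, -0.1585, 0.1788]
tcp_rot: [[-0.055, 0.999, -0.001], [0.999, 0.055, 0.001], [0.001, -0.001, -1.0]]
force: [0.3, 0.4, -3.8]
opening: 0.638
grasp_force: 30.0
```

step_arm(steps=[[0.13,0.03,0,0,0,0,1],[0.26,0.06,0,0,0,0,1],[0.39,0.09,0,0,0,0,1],[0.52,0.12,0,0,0,0,1],[0.65,0.15,0,0,0,0,1],[0.78,0.18,0,0,0,0,1],[0.9,0.21,0,0,0,0,1],[1,0.23,0,0,0,0,1]])

```text
time_s: 26.62
position: [0.5552, 0.1468, 0.178]
tcp_rot: [[-0.058, 0.998, -0.002], [0.998, 0.058, 0.001], [0.001, -0.002, -1.0]]
force: [0.8, -0.5, -3.7]
opening: 0.642
grasp_force: 30.0
```

step_arm(steps=[[0.12,0.01,0,0,0,-0.12,1],[0.25,0.03,0,0,0,-0.12,1],[0.37,0.041,0,0,0,-0.12,1],[0.469,0.041,0,0,0,-0.12,1],[0.469,0.041,0,0,0,-0.12,1],[0.469,0.041,0,0,0,-0.12,1]])

```text
time_s: 27.12
position: [0.5585, 0.2866, 0.1775]
tcp_rot: [[-0.155, 0.988, -0.003], [0.988, 0.155, -0.001], [-0.001, -0.003, -1.0]]
force: [0.7, -0.8, -3.2]
opening: 0.642
grasp_force: 30.0
```

```bash
python3 t.py; python3 - <<'E'
from m import *
c=cam("side")
for o in holes(c): print(np.round(o[:3],1),o[3],onz(c,o[0],o[1],.05))
E
```

```text
[0.5585 0.2866 0.1775] 0.6415747166889063 29.993447880260646 [ 0.7387 -0.772  -3.2407]
[   91   115   221   119 17203]
((504.09722900390625, 277.7660827636719), (237.8129119873047, 138.05368041992188), 8.947787284851074)
[ nan  nan 23.5] [nan nan nan] [nan nan nan]
[nan nan 13.] [nan nan nan] [nan nan nan]
[173.5 161.2  13.5] [0.4613 0.2246 0.046 ] [0.4578 0.2189 0.05  ]
[223.1 180.2  60.5] [0.4921 0.0643 0.046 ] [0.4884 0.0597 0.05  ]
[368.5 285.7  44. ] [ 0.449  -0.3736  0.046 ] [ 0.4456 -0.3751  0.05  ]m.py:21: RuntimeWarning: invalid value encountered in scalar divide
  u,v=(wt*xx).sum()/wt.sum(),(wt*yy).sum()/wt.sum()
```

step_arm(steps=[[0,0,0.12,0,0,0,1],[0,0,0.24,0,0,0,1],[0,0,0.36,0,0,0,1],[0,0,0.45,0,0,0,1],[0,0,0.5,0,0,0,1],[0,0,0.515,0,0,0,1],[0,0,0.515,0,0,0,1]])

```text
time_s: 27.8
position: [0.5593, 0.2832, 0.0229]
tcp_rot: [[-0.149, 0.989, -0.004], [0.989, 0.149, -0.001], [-0.001, -0.004, -1.0]]
force: [0.2, 0.3, -3.4]
opening: 0.641
grasp_force: 30.0
```

step_arm(steps=[[0,0,0.006,0,0,0,1],[0,0,0.011,0,0,0,1],[0,0,0.011,0,0,0,1]])

```text
time_s: 28.05
position: [0.5612, 0.2851, 0.0227]
tcp_rot: [[-0.151, 0.989, 0.003], [0.989, 0.151, 0.001], [0.0, 0.003, -1.0]]
force: [0.1, -0.6, -3.4]
opening: 0.64
grasp_force: 30.0
```

step_arm(steps=[[0,0,0.007,0,0,0,1],[0,0,0.012,0,0,0,1],[0,0,0.012,0,0,0,1]])

```text
time_s: 28.3
position: [0.5607, 0.2854, 0.0187]
tcp_rot: [[-0.151, 0.988, 0.002], [0.988, 0.151, 0.0], [0.0, 0.002, -1.0]]
force: [-0.6, 0.4, 2.0]
opening: 0.642
grasp_force: 30.0
```

step_arm(steps=[[0,0,0,0,0,0,-1],[0,0,0,0,0,0,-1],[0,0,0,0,0,0,-1],[0,0,0,0,0,0,-1],[0,0,-0.1,0,0,0,-1],[0,0,-0.2,0,0,0,-1],[0,0,-0.32,0,0,0,-1],[0,0,-0.45,0,0,0,-1]])

```text
time_s: 28.97
position: [0.5589, 0.2847, 0.1528]
tcp_rot: [[-0.151, 0.989, -0.003], [0.989, 0.151, -0.001], [-0.0, -0.003, -1.0]]
force: [0.8, 0.1, 0.6]
opening: 0.993
grasp_force: 0.0
```

step_arm(steps=[[0,0,-0.13,0,0,0,-1],[0,0,-0.26,0,0,0,-1],[0,0,-0.36,0,0,0,-1],[-0.12,0,-0.36,0,0,0,-1],[-0.25,0,-0.36,0,0,0,-1],[-0.38,-0.1,-0.36,0,0,0,-1],[-0.38,-0.1,-0.36,0,0,0,-1],[-0.38,-0.1,-0.36,0,0,0,-1]])

```text
time_s: 29.63
position: [0.5461, 0.1658, 0.2606]
tcp_rot: [[-0.148, 0.989, -0.002], [0.989, 0.148, -0.0], [-0.0, -0.002, -1.0]]
force: [-0.2, 0.4, 0.3]
opening: 0.999
grasp_force: 0.0
```

```bash
python3 - <<'E'
from m import *
s=read_state();print(s["position"],s["opening"],s["time_s"]);c=cam("wrist")
t=np.array([.504,.2775]);a=np.radians(9);Rt=np.array([[np.cos(a),np.sin(a)],[-np.sin(a),np.cos(a)]])
im=c["image"][:,:,::-1].copy();hsv=cv2.cvtColor(im,cv2.COLOR_BGR2HSV)
m=cv2.inRange(hsv,(7,75,45),(27,255,255));n,l,st,ce=cv2.connectedComponentsWithStats(m)
for i in range(1,n):
    if st[i,4]>400:
        ct=cv2.findContours((l==i).astype(np.uint8),0,2)[0][0]
        print(st[i],cv2.minAreaRect(np.array([onz(c,*q[0],.05)[:2]*1000 for q in ct],np.float32)))
for o in holes(c,.05): print(np.round(o[:3],1),o[3],"size",o[4],"tray xy",Rt@(o[3][:2]-t))
# gauge height from scene: highest yellow pixel vs predicted home
for n_ in("scene","side"):
    q=cam(n_);h=cv2.cvtColor(q["image"][:,:,::-1].copy(),cv2.COLOR_BGR2HSV);mm=cv2.inRange(h,(18,140,70),(34,255,255))
    g=np.array([.4917,.0635,0]);u,v=proj(q,g+[0,0,.07]);k=np.zeros_like(mm);cv2.rectangle(k,(int(u)-9,int(v)-22),(int(u)+9,int(v)+8),255,-1);ys,xs=np.nonzero(mm&k)
    print(n_,"yellow top row",ys.min(),"x",xs[ys<ys.min()+4].mean(),"pred home",np.round(proj(q,g+[0,0,.09]),1),"+10mm",np.round(proj(q,g+[0,0,.1]),1))
E
```

```text
[0.5461 0.1658 0.2606] 0.9988088351546734 29.6333
[ 159   50   55   52 2636] ((453.4337463378906, 264.7603454589844), (61.3145637512207, 56.050933837890625), 8.598661422729492)
[ 255   50   50   52 2386] ((561.5556640625, 280.8941345214844), (57.105735778808594, 56.14398193359375), 8.662555694580078)
[ 180  204   48   52 1776] ((493.39501953125, 69.59060668945312), (60.92790985107422, 70.18850708007812), 17.654420852661133)
[ 77 256  29  53 744] ((337.7239990234375, -36.34647750854492), (92.40896606445312, 36.559532165527344), 83.76007080078125)
[399 257  30  52 733] ((804.789306640625, 33.03269577026367), (36.679603576660156, 91.12046813964844), 22.992197036743164)
[ 228  319  284   20 4426] ((761.6922607421875, -55.177574157714844), (435.7117919921875, 35.03446960449219), 8.954094886779785)
[200.8 234.1 150.5] [0.4897 0.0641 0.05  ] size (23.245248794555664, 28.405942916870117) tray xy [-0.0475 -0.2085]
[215.5 211.1  22.5] [0.5061 0.1008 0.05  ] size (10.814821243286133, 5.755005359649658) tray xy [-0.0256 -0.1749]
scene yellow top row 159 x 255.85714285714286 pred home [256.8 159.8] +10mm [256.9 155.9]
side yellow top row 166 x 222.36363636363637 pred home [222.  165.1] +10mm [221.7 161.5]
```

Both non-fitting plinths lie flat and upright in the tray at (0.453,0.265) and (0.562,0.281). The gauge's height matches fully home in both views, and the arm is clear.

```bash
python3 -c "
from rig import *
print(hand_in())"
```

```text
the job is handed in; nothing more can be done
None
```

I handed the job in, with no verdict returned: the gauge is fully home in the plinth at about (0.49, 0.06), the only one that fits, and the other two stand upright on the floor of the red tray.

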